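# Mark the third bay and push the eraser home

### The arm

A 7-joint arm with a two-finger parallel gripper is mounted at the origin on the work surface; the furniture and walls round the work are solid. World frame = base frame: x ahead of the robot, y to its left, z up, the work surface at z = 0. Lengths are in m, angles in rad, forces in N, time in s.
With the tool pointing down it reaches from about 0.4 to 0.925 m from the base axis. Payload 5.6 kg.
Tool frame: the origin (TCP) lies on the centre line of the jaws, within the pads' length; the fingertips stand 17 mm ahead of it and the grasp point (between the pads) lies 2 mm behind it; z points along the fingers, y is the line along which they close (so a half turn about z gives the same grasp; the last joint's range is limited). The gripper opens to 85 mm and grips with 20 to 120 N. Pads are 22 mm wide; open, the fingers measure 114 mm over their backs; the gripper's body (76 mm by 85 mm) begins 54 mm behind the grasp point. The pads swing forward as they close: fully open they stand 13 mm farther back than shut.
Start: joints at [1.062, 0.468, -0.012, 1.603, 0.006, 1.071, -0.056], TCP at [0.292, -0.581, 0.248] pointing down, gripper open.
Joint ranges: [-2.53, 2.53], [-0.31, 2.02], [-1.57, 1.55], [0.28, 2.44], [-1.29, 4.43], [0.15, 1.84], [-2.92, 2.92]. Speed limits (rad/s): [2.57, 2.57, 3.14, 3.14, 3.14, 3.14, 3.14].

### API

Orientations are given as a rotation vector (axis times angle).
In Python, from station import telemetry, capture, arm gives the robot as it stands.
- The arm moves only by the shell command python3 -m creep 'ROWS' [FORCE]. ROWS is JSON, a list of rows, each a list of 7 numbers: the shift along the world's x, y, z scaled (see below), then the turn, a rotation vector about the world's x, y, z scaled (see below), then the gripper's target within -1 to 1 (fully open at 1, half-way at 0, shut at -1). In form: [[dx, dy, dz, wx, wy, wz, grip], ...]. A call has 1 to 20 rows; each row shifts and turns the commanded pose from where the row before left it; what a row does not reach is not made up. The controller multiplies each number of a shift by 0.05 m and each number of a turn by 45 degrees. A row lasts 1/8 s, in which the tool goes at most 62.5 mm and 10.7 degrees, less where a joint would pass 70% of its speed; a pose out of reach is approached as far as the arm can. A call with a number of a shift or a turn outside -1 to 1 is refused whole. A call with a gripper value outside its range is refused whole. The fingers move at their own pace and stop on an object; FORCE is the grip in N (left out, the last holds). Time passes only in rows, so rows that do not move let the fingers close. It gives the time, the measured TCP pose, the force, the opening and the grip force at its end, in the units of the state.
- telemetry.observe(): the state, without advancing time (a new reading comes with each control period).
- capture(name): name is "scene" or "top" or "wrist"; returns a dict with "color" (400x640x3 uint8, blue, green, red), "fx", "fy", "cx", "cy" (pixels), "R" (3x3) and "t" (3): a world point X has camera coordinates R X + t; the wrist camera has in their place "tool_from_camera" (4x4, takes a point from camera to tool coordinates, whose origin is the TCP and whose axes are the flange's). Camera axes: x right, y down, z forward; pixel columns grow to the right and rows downward; lengths in m; the calibration is good to about 2 mm. A picture is of the moment at which its call begins: read the wrist's pose just before it. There is no depth.
- arm.job_done(): hands the job in; it is judged then, once.
The state is a dict: "time": time; "qpos": joint angles; "joint_vel": joint speeds; "joint_efforts": joint torques, N m; "tcp_pos": TCP position; "tool_rot": TCP orientation; "wrist_force": force on the tool from outside, world axes, zero at the start; "wrist_torque": the same for the moment, N m; "opening": finger opening in m; "grip_force": force on a finger pad.
Only numpy, scipy, OpenCV 4.12 (cv2) and the standard library are available. Lean on these libraries where they do the work, as an engineer would, in place of code of your own. Each camera call takes 0.05 s, during which the arm holds its last target. There are 200 camera calls.

### The job

Count the gaps of the desk organiser starting from the end with the tall round post. First run a fingertip along the rail to push the grey index tab until it stands over the third gap; then push the eraser lengthwise across the desk into that third gap, straight, until its end meets the back board. Only push with the fingers, never pinch, lift or tip the eraser, and leave the other small things where they are.

Things in the scene. Friction and masses are not known exactly. Their poses are not given: they have to be found in the camera images.
- organiser: fixed wooden divider rack without floor. Origin: under the middle of its back board; +x to the rear, away from the robot, y along the board (+y: its left end seen from the robot). Board 284 mm long, 34 high, 6 thick (front face x = -3 mm). Six gaps open to the front, parted by five dividers, closed at y = +-139.5 mm by 5 mm end walls; walls 30 mm high, front ends at x = -40 mm
- rail_mid (a point): middle of the rail, a 6 mm steel rod along the organiser's y, 42 mm above the desk, right above the back board; held at y = +-136 mm by brackets 12 x 8 mm whose tops are 48 mm above the desk
- divider_1: number 1 of five fixed upright metal dividers, counted from the organiser's left (+y) end wherever the post is; 4 mm thick, 30 mm high, from x = -3 to -39 mm. Origin: on its middle plane, under the middle of the back board; axes as the organiser's. Dividers stand about 46 mm apart, each up to 4 mm off, so the gaps differ (34 to 50 mm clear)
- divider_2: number 2 of five fixed upright metal dividers, counted from the organiser's left (+y) end wherever the post is; 4 mm thick, 30 mm high, from x = -3 to -39 mm. Origin: on its middle plane, under the middle of the back board; axes as the organiser's. Dividers stand about 46 mm apart, each up to 4 mm off, so the gaps differ (34 to 50 mm clear)
- divider_3: number 3 of five fixed upright metal dividers, counted from the organiser's left (+y) end wherever the post is; 4 mm thick, 30 mm high, from x = -3 to -39 mm. Origin: on its middle plane, under the middle of the back board; axes as the organiser's. Dividers stand about 46 mm apart, each up to 4 mm off, so the gaps differ (34 to 50 mm clear)
- divider_4: number 4 of five fixed upright metal dividers, counted from the organiser's left (+y) end wherever the post is; 4 mm thick, 30 mm high, from x = -3 to -39 mm. Origin: on its middle plane, under the middle of the back board; axes as the organiser's. Dividers stand about 46 mm apart, each up to 4 mm off, so the gaps differ (34 to 50 mm clear)
- divider_5: number 5 of five fixed upright metal dividers, counted from the organiser's left (+y) end wherever the post is; 4 mm thick, 30 mm high, from x = -3 to -39 mm. Origin: on its middle plane, under the middle of the back board; axes as the organiser's. Dividers stand about 46 mm apart, each up to 4 mm off, so the gaps differ (34 to 50 mm clear)
- tall_post: fixed turned wooden post 61 mm tall, 19 mm across its knob, just outside one end of the organiser (left or right) and 28 mm in front of its board's middle plane; gaps are counted from this end: the gap next to it is the first. Origin: centre of its underside
- short_foot: fixed wooden stub 14 mm tall, 18 mm across, the same way outside the organiser's other end. Origin: centre of its underside
- tab (a joint): where the index tab stands along the rail, m: 0 at organiser y = +100 mm, growing towards -y, to 0.20 at y = -100 mm (organiser y of the tab = 0.100 - value). It slides with about 1.2 N of friction plus some drag and stays where it is left; it cannot leave the rail
- tab_top (a point): middle of the top of the grey plastic index tab that rides on the rail: 72 mm above the desk; the tab is an upright block 12 mm wide along the rail, 16 mm thick, reaching from 36 to 72 mm above the desk (a slightly wider foot, 14 x 18 mm, below 47 mm). Above 48 mm nothing but the tab stands on the rail
- eraser: loose white eraser in a card sleeve, 22 x 44 x 12 mm, 16 g, lying flat on the desk in front of the organiser. Origin: centre of its underside; y along its 44 mm length, z up. Its length starts within about 25 degrees of the gaps' direction. Pushed home against the back board its other end stands about 7 mm out of the gap
- usb_stick: bystander: memory stick 17 x 51 x 8 mm on the desk to the left of the eraser. Origin: centre of its underside, y along its length
- sharpener: bystander: pencil sharpener 15 x 25 x 14 mm lying in the second gap from the right. Origin: centre of its underside
- binder_clip: bystander: black binder clip 24 x 24 x 27 mm standing in the second gap from the left. Origin: centre of its underside
- note_block: bystander: block of sticky notes 41 x 51 x 10 mm on the desk to the right of the eraser. Origin: centre of its underside
- mug: bystander: mug 78 x 108 x 89 mm at the left side of the desk. Origin: centre of its underside
There are look-alikes about, which are no part of the job. Of the things that look like the eraser, the smallest one is meant.

How it is judged:
On the way, in this order (a step that is already met when the one before it is completed fails the run):
1. the tab stands over the third gap from the tall post (((y of tall_post in the frame of organiser above 0 m and y of tab_top in the frame of divider_2 below -0.006 m and y of tab_top in the frame of divider_3 above 0.006 m) or (y of tall_post in the frame of organiser below 0 m and y of tab_top in the frame of divider_3 below -0.006 m and y of tab_top in the frame of divider_4 above 0.006 m))), for 0.2 s.
2. the eraser lies in the third gap, straight, against the back board (((y of tall_post in the frame of organiser above 0 m and y of eraser in the frame of divider_2 below -0.006 m and y of eraser in the frame of divider_3 above 0.006 m) or (y of tall_post in the frame of organiser below 0 m and y of eraser in the frame of divider_3 below -0.006 m and y of eraser in the frame of divider_4 above 0.006 m)) and x of eraser in the frame of organiser above -0.032 m and angle between the y axis of eraser and the x axis of organiser, either way round below 0.3 rad and height (world z) of eraser below 0.006 m and angle between eraser's own z axis and vertical below 0.15 rad), for 0.2 s.
At the end, for the whole second after the job is handed in: Tab and eraser middles are both in the third gap from the tall post, 6 mm or more from both divider planes; the eraser is flat, at rest, within 0.3 rad of the gap's direction, its middle at most 32 mm in front of the board's middle plane (end within about 7 mm of the board) (all of step 2 and ((y of tall_post in the frame of organiser above 0 m and y of tab_top in the frame of divider_2 below -0.006 m and y of tab_top in the frame of divider_3 above 0.006 m) or (y of tall_post in the frame of organiser below 0 m and y of tab_top in the frame of divider_3 below -0.006 m and y of tab_top in the frame of divider_4 above 0.006 m)) and linear speed of eraser below 0.01 m/s); the robot touches nothing.
It fails at once if the eraser is lifted or tipped (height (world z) of eraser above 0.012 m or angle between eraser's own z axis and vertical above 0.5 rad).
It fails at once if a bystander is moved by more than 20 mm (distance of any of usb_stick, sharpener, binder_clip, note_block, mug from where it was at the start of the episode above 0.02 m).
It also fails if it takes over 67 s, if anything falls off the work surface, if the arm or the gripper's body presses on something with over 40 N, if the wrist force passes 120 N, or if a joint passes its speed limit or range.

## Working session

There is one attempt and no reset: what is moved stays moved. The work goes in short steps, Python scripts to look and compute and a shell command to move; the robot and the scene stay as the last step left them, time stands still between calls to the robot, and variables do not carry over. Pictures are saved under pics/ and viewed, at most 10 in all, crops included, and the job is handed in when it is done.

```bash
mkdir -p pics; ls; python3 - <<'E'
from station import telemetry, capture, arm
import cv2
for n in("scene","top"):
    c=capture(n); cv2.imwrite(f"pics/{n}0.png",c["color"]); print(n,c["fx"],c["fy"],c["cx"],c["cy"],c["R"],c["t"])
s=telemetry.observe();print({k:s[k] for k in("time","tcp_pos","tool_rot","opening")})
E
```

```text
pics
scene 474.2821867092127 474.2821867092127 313.6710315643488 195.24314176362822 [[-0.79982915 -0.60021607 -0.00374089]
 [-0.40630993  0.54600226 -0.73266211]
 [ 0.44179811 -0.58448456 -0.68058227]] [0.44965096 0.17809317 0.87698164]
top 458.16359707088714 458.16359707088714 321.6920831907879 202.36058823493278 [[ 0.01168017 -0.99966958  0.02289786]
 [-0.99868926 -0.01280383 -0.04955629]
 [ 0.04983309 -0.02228902 -0.99850882]] [0.11080558 0.4416509  1.15944533]
{'time': 0.1, 'tcp_pos': array([ 0.2916381 , -0.580349  ,  0.24740182]), 'tool_rot': array([-3.05527651e+00, -7.24508637e-01,  7.85891937e-04]), 'opening': 0.08570318798649618}
```

View pics/scene0.png

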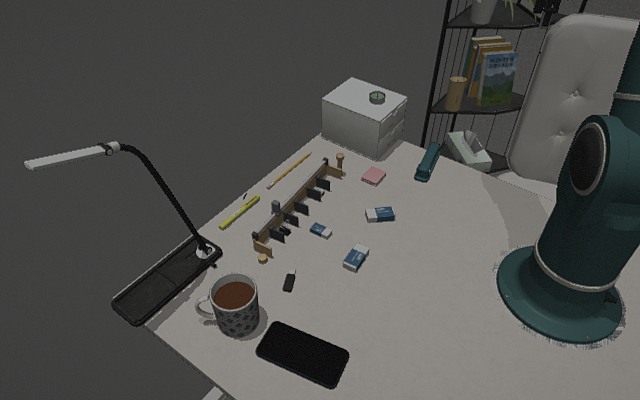

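View pics/top0.png

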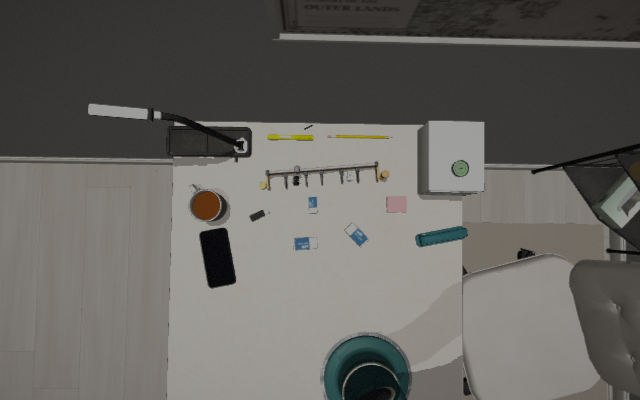

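The scene view shows the tall post at the far (right) end, top view (384,175), and the stub at the left (264,185). The small eraser is near top (312,205) and the tab near (296,170). Next I'll enlarge the top view.

```bash
cat > h.py <<'E'
import numpy as np,cv2
from station import telemetry, capture, arm
from scipy.spatial.transform import Rotation as Ro
def ray(c,px,z,pose=None):
    d=np.array([(px[0]-c["cx"])/c["fx"],(px[1]-c["cy"])/c["fy"],1.])
    if "R" in c: R=np.array(c["R"]).T; o=-R@np.array(c["t"])
    else:
        T=np.array(c["tool_from_camera"]); W=np.eye(4)
        W[:3,:3]=Ro.from_rotvec(pose["tool_rot"]).as_matrix(); W[:3,3]=pose["tcp_pos"]
        M=W@T; R=M[:3,:3]; o=M[:3,3]
    d=R@d; return o+d*(z-o[2])/d[2]
E
python3 - <<'E'
from h import *
c=capture("top")
im=c["color"][150:225,250:400]
cv2.imwrite("pics/top1.png",cv2.convertScaleAbs(cv2.resize(im,None,fx=5,fy=5,interpolation=cv2.INTER_CUBIC),alpha=1.3))
for n,p,z in [("rack L",(268,173),.034),("rack R",(377,165),.034),("post",(384,174),.061),("foot",(264,185),.014),("er",(312.5,205),.012),("tab",(297,170),.072)]: print(n,ray(c,p,z).round(4))
s=telemetry.observe();R=Ro.from_rotvec(s["tool_rot"]).as_matrix();print(R.round(3)); w=capture("wrist");print(w["tool_from_camera"],w["fx"])
E
```

```text
rack L [0.5108 0.2519 0.034 ]
rack R [ 0.5349 -0.0213  0.034 ]
post [ 0.5094 -0.0348  0.061 ]
foot [0.4823 0.2634 0.014 ]
er [0.4331 0.1396 0.012 ]
tab [0.5148 0.1783 0.072 ]
[[ 0.893  0.449 -0.001]
 [ 0.449 -0.893  0.001]
 [-0.    -0.001 -1.   ]]
[[-5.67496392e-04 -9.64011605e-01 -2.65859555e-01  6.62516167e-02]
 [ 9.99999838e-01 -5.55667340e-04 -1.19711837e-04  2.26678737e-04]
 [-3.23258721e-05 -2.65859580e-01  9.64011765e-01 -1.25167949e-01]
 [ 0.00000000e+00  0.00000000e+00  0.00000000e+00  1.00000000e+00]] 315.67155118812
```

View pics/top1.png

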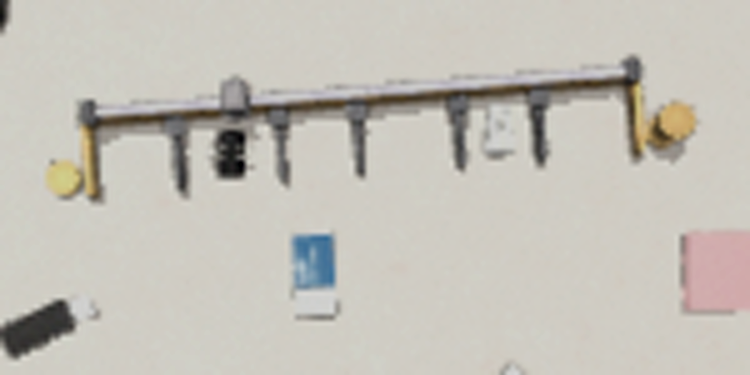

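The crop shows the post at the right end (675,122) and dividers at crop columns 182, 285, 361, 461 and 541. The tab is at (234,84), over the gap with the binder clip. The eraser is at (314,276). The third gap from the post is therefore between dividers 3 and 4.

```bash
python3 - <<'E'
from h import *
c=capture("top")
f=lambda u,v,z: ray(c,((u+.5)/5-.5+250,(v+.5)/5-.5+150),z)
L=f(88,103,.048);Rr=f(632,64,.048)
ey=(L-Rr)[:2];print(np.linalg.norm(ey));ey/=np.linalg.norm(ey);ex=np.array([ey[1],-ey[0]]);o=(L+Rr)[:2]/2
print("org",o,"yaw",np.arctan2(ex[1],ex[0]))
def rep(n,P):
    d=P[:2]-o;print(n,"w",P.round(4),"org",(d@ex).round(4),(d@ey).round(4))
for i,p in enumerate([(182,193),(285,185),(361,176),(461,168),(541,164)]): rep(f"d{i+1}",f(*p,.030))
rep("post",f(675,122,.061));rep("foot",f(63,179,.014));rep("tab",f(234,84,.072))
E4=[f(*p,.012) for p in[(293,235),(334,234),(336,317),(294,318)]]
for p in E4: rep("e",p)
rep("ec",sum(E4)/4)
s=telemetry.observe();w=capture("wrist")
E
```

```text
0.2704002553498835
org [0.52783219 0.11791136] yaw 0.08653595438254896
d1 w [0.4736 0.2066 0.03  ] org -0.0463 0.093
d2 w [0.4784 0.155  0.03  ] org -0.0461 0.0412
d3 w [0.4834 0.1169 0.03  ] org -0.0443 0.0028
d4 w [0.4881 0.0666 0.03  ] org -0.044 -0.0476
d5 w [0.4907 0.0263 0.03  ] org -0.0449 -0.088
post w [ 0.5094 -0.0363  0.061 ] org -0.0317 -0.152
foot w [0.4812 0.2679 0.014 ] org -0.0335 0.1535
tab w [0.5236 0.1799 0.072 ] org 0.0011 0.0621
e w [0.4544 0.1508 0.012 ] org -0.0703 0.0391
e w [0.4552 0.1299 0.012 ] org -0.0713 0.0182
e w [0.4129 0.1284 0.012 ] org -0.1136 0.0204
e w [0.4121 0.1497 0.012 ] org -0.1125 0.0417
ec w [0.4336 0.1397 0.012 ] org -0.0919 0.0299
```

```bash
python3 -m creep '[[0.25,0.89,0,0,0,-0.027,-1],[0.25,0.89,0,0,0,-0.027,-1],[0.25,0.89,0,0,0,-0.027,-1],[0.25,0.89,0,0,0,-0.027,-1],[0.25,0.89,0,0,0,-0.027,-1],[0.25,0.89,0,0,0,-0.027,-1],[0.25,0.89,0,0,0,-0.027,-1],[0.25,0.89,0,0,0,-0.027,-1],[0.25,0.89,0,0,0,-0.027,-1],[0.25,0.89,0,0,0,-0.027,-1],[0.25,0.89,0,0,0,-0.027,-1],[0.25,0.89,0,0,0,-0.027,-1],[0.25,0.89,0,0,0,-0.027,-1],[0.25,0.89,0,0,0,-0.027,-1],[0.25,0.89,0,0,0,-0.027,-1],[0.25,0.89,0,0,0,-0.027,-1],[0.25,0.89,0,0,0,-0.027,-1],[0.25,0.89,0,0,0,-0.027,-1],[0,0,0,0,0,0,-1],[0,0,0,0,0,0,-1]]' 20
python3 - <<'E'
from h import *
s=telemetry.observe();c=capture("wrist");cv2.imwrite("pics/w1.png",cv2.convertScaleAbs(c["color"],alpha=1.3));print(s["time"],s["tcp_pos"],Ro.from_rotvec(s["tool_rot"]).as_matrix().round(3),s["opening"],c["cx"],c["cy"])
E
```

```text
time: 2.8
tcp_pos: [0.5167, 0.2195, 0.2479]
tool_rot: [3.138, 0.132, -0.001]
wrist_force: [0.2, -0.1, -0.0]
opening: 0.0003
grip_force: 0.0
2.8 [0.5166937  0.21949209 0.24794018] [[ 0.996  0.084 -0.001]
 [ 0.084 -0.996 -0.001]
 [-0.001  0.001 -1.   ]] 0.00032744950312662804 317.0509134223491 201.046991444606
```

View pics/w1.png

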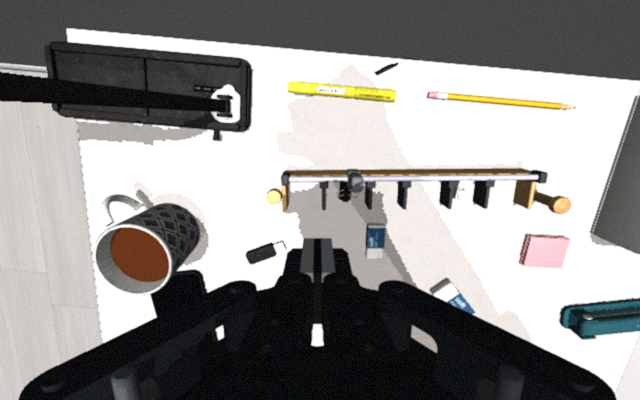

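The wrist view agrees with the top view. The rail runs from (288,176) to (542,177), the tab is at (355,180), and the divider feet are at columns 324, 369, 405, 446 and 484. The eraser is at (375,239).

```bash
python3 - <<'E'
from h import *
s=telemetry.observe();c=capture("wrist")
f=lambda p,z: ray(c,p,z,s)
L=f((288,177),.048);R=f((542,177),.048)
ey=(L-R)[:2];print(np.linalg.norm(ey));ey/=np.linalg.norm(ey);ex=np.array([ey[1],-ey[0]]);o=(L+R)[:2]/2
print("org",o,"yaw",np.arctan2(ex[1],ex[0]))
def rep(n,P):
    d=P[:2]-o;print(n,"w",P.round(4),"org",(d@ex).round(4),(d@ey).round(4))
for i,u in enumerate([324,369,404,446,483]): rep(f"d{i+1}",f((u,207),.0))
rep("tab",f((355,178),.072));rep("er",f((375,240),.012))
for p in[(366,226),(384,226),(382,258),(366,258)]:rep("e",f(p,.012))
E
```

```text
0.26609995670339015
org [0.52803653 0.1160047 ] yaw 0.08197936429598034
d1 w [0.4735 0.2058 0.    ] org -0.047 0.094
d2 w [0.478  0.1505 0.    ] org -0.047 0.0385
d3 w [0.4816 0.1075 0.    ] org -0.047 -0.0047
d4 w [0.4858 0.0558 0.    ] org -0.047 -0.0565
d5 w [0.4895 0.0103 0.    ] org -0.047 -0.1022
tab w [0.5263 0.1819 0.072 ] org 0.0037 0.0658
er w [0.44   0.1402 0.012 ] org -0.0857 0.0313
e w [0.4572 0.1535 0.012 ] org -0.0675 0.0432
e w [0.459  0.1317 0.012 ] org -0.0675 0.0213
e w [0.4167 0.1283 0.012 ] org -0.1099 0.0214
e w [0.4151 0.1483 0.012 ] org -0.1099 0.0414
```

```bash
python3 -m creep '[[0,0,-0.875,0,0,0,-1],[0,0,-0.875,0,0,0,-1],[0,0,-0.875,0,0,0,-1],[0,0,-0.875,0,0,0,-1],[0,0,0,0,0,0,-1],[0.021,-0.25,0,0,0,0,-1],[0.021,-0.25,0,0,0,0,-1],[0.021,-0.25,0,0,0,0,-1],[0.021,-0.25,0,0,0,0,-1],[0.021,-0.25,0,0,0,0,-1],[0.021,-0.25,0,0,0,0,-1],[0.021,-0.25,0,0,0,0,-1],[0,0,0,0,0,0,-1]]'
python3 - <<'E'
from h import *
s=telemetry.observe();c=capture("wrist");t=capture("top")
a=cv2.resize(c["color"][0:400,100:640],(540,400));b=cv2.resize(t["color"][145:225,250:400],None,fx=3,fy=3)
k=np.zeros((640,540,3),np.uint8);k[:400]=a;k[400:,:450]=b
cv2.imwrite("pics/w2.png",cv2.convertScaleAbs(k[:600],alpha=1.3));print(s["tcp_pos"],s["wrist_force"])
E
```

```text
time: 4.53
tcp_pos: [0.5241, 0.1309, 0.073]
tool_rot: [3.138, 0.128, -0.002]
wrist_force: [0.6, -0.4, -0.4]
opening: 0.0005
grip_force: 0.0
[0.52413164 0.13088553 0.07298739] [ 0.59162397 -0.35087735 -0.36560778]
```

View pics/w2.png

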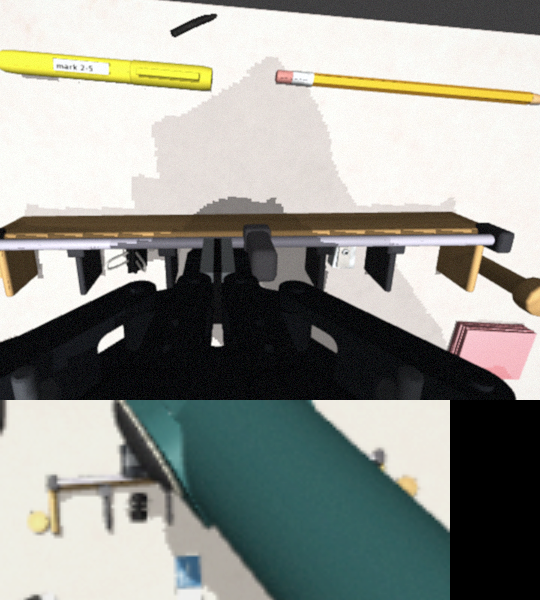

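The tab is touching the finger's right side at columns 244–274, about over divider 3. I'll measure how far it still has to go.

```bash
python3 - <<'E'
from h import *
s=telemetry.observe();c=capture("wrist")
o=np.array([.528,.117]);a=.084;ex=np.array([np.cos(a),np.sin(a)]);ey=np.array([-ex[1],ex[0]])
def rep(n,p,z):
    P=ray(c,p,z,s);d=P[:2]-o;print(n,P.round(4),"org",(d@ex).round(4),(d@ey).round(4))
rep("tabtopL",(350,268),.072);rep("tabtopR",(377,268),.072)
rep("bracketR",(600,238),.048);rep("d4 top back",(421,245),.03);rep("d4 front",(418,285),.03);rep("d5 back",(485,248),.03);rep("d2 back",(272,248),.03);rep("d1 back",(185,250),.03)
d=s["tcp_pos"][:2]-o;print("tcp",d@ex,d@ey)
E
```

```text
tabtopL [0.5261 0.1174 0.072 ] org -0.0018 0.0006
tabtopR [0.5271 0.1056 0.072 ] org -0.0018 -0.0113
bracketR [ 0.5413 -0.0116  0.048 ] org 0.0024 -0.1293
d4 top back [0.5227 0.0717 0.03  ] org -0.0091 -0.0447
d4 front [0.497  0.0691 0.03  ] org -0.0349 -0.0451
d5 back [0.5239 0.0346 0.03  ] org -0.011 -0.0817
d2 back [0.5137 0.157  0.03  ] org -0.0109 0.0411
d1 back [0.5083 0.207  0.03  ] org -0.0121 0.0913
tcp -0.0028188550761066525 0.015634568506430857
```

```bash
python3 -m creep '[[0.015,-0.18,0,0,0,0,-1],[0.015,-0.18,0,0,0,0,-1],[0,0,0,0,0,0,-1],[0,0,0,0,0,0,-1],[-0.021,0.25,0,0,0,0,-1],[-0.021,0.25,0,0,0,0,-1],[0,0,0.8,0,0,0,-1],[0,0,0.8,0,0,0,-1],[-0.6,0.25,0,0,0,0,-1],[-0.6,0.25,0,0,0,0,-1],[-0.6,0.25,0,0,0,0,-1],[0,0,0,0,0,0,-1]]'
python3 - <<'E'
from h import *
s=telemetry.observe();c=capture("wrist")
cv2.imwrite("pics/w3.png",cv2.convertScaleAbs(c["color"],alpha=1.3))
o=np.array([.528,.117]);a=.084;ex=np.array([np.cos(a),np.sin(a)]);ey=np.array([-ex[1],ex[0]])
d=s["tcp_pos"][:2]-o;print("tcp",s["tcp_pos"],d@ex,d@ey)
E
```

```text
time: 6.18
tcp_pos: [0.4313, 0.1793, 0.1535]
tool_rot: [3.138, 0.14, -0.001]
wrist_force: [1.5, -0.7, 0.0]
opening: -0.0
grip_force: 0.0
tcp [0.43127164 0.17928569 0.15346946] -0.09116145726625613 0.07018170923169038
```

View pics/w3.png

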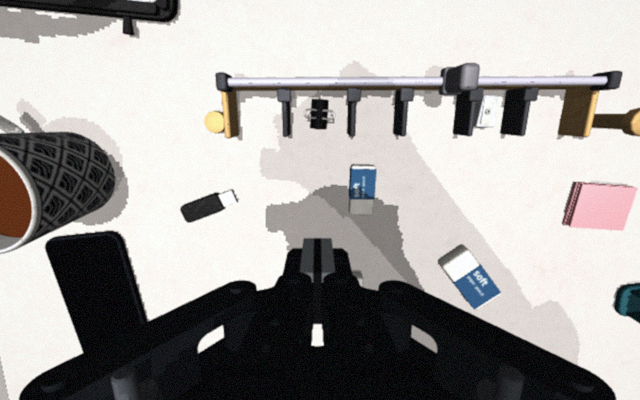

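The tab has moved to about columns 442–478, between divider 3 (col 403) and divider 4 (col 466). The eraser is at (362,190). I'll measure these.

```bash
python3 - <<'E'
from h import *
s=telemetry.observe();c=capture("wrist")
o=np.array([.528,.117]);a=.084;ex=np.array([np.cos(a),np.sin(a)]);ey=np.array([-ex[1],ex[0]])
def rep(n,p,z):
    P=ray(c,p,z,s);d=P[:2]-o;print(n,P.round(4),"org",(d@ex).round(4),(d@ey).round(4))
rep("tabtop",(463,75),.072);rep("tabfoot",(449,88),.036)
rep("brL",(223,80),.048);rep("brR",(608,79),.048)
for n,t,b in[("d3",(403,95),(400,135)),("d4",(467,96),(456,134)),("d2",(354,95),(351,136))]: rep(n+"top",t,.03);rep(n+"bot",b,0)
for p in[(350,165),(376,165),(374,214),(350,213)]: rep("e",p,.012)
E
```

```text
tabtop [0.5298 0.0968 0.072 ] org 0.0001 -0.0203
tabfoot [0.5256 0.0899 0.036 ] org -0.0046 -0.0268
brL [0.516 0.25  0.048] org -0.0008 0.1336
brR [ 0.5395 -0.0129  0.048 ] org 0.0006 -0.1304
d3top [0.5184 0.1209 0.03  ] org -0.0092 0.0047
d3bot [0.488  0.1107 0.    ] org -0.0404 -0.0029
d4top [0.5219 0.0731 0.03  ] org -0.0098 -0.0433
d4bot [0.493  0.0625 0.    ] org -0.0394 -0.0513
d2top [0.5152 0.1575 0.03  ] org -0.0093 0.0414
d2bot [0.4834 0.1529 0.    ] org -0.0414 0.0395
e [0.46   0.1523 0.012 ] org -0.0648 0.0409
e [0.4619 0.1303 0.012 ] org -0.0647 0.0188
e [0.4184 0.1261 0.012 ] org -0.1084 0.0183
e [0.4175 0.1474 0.012 ] org -0.1075 0.0396
```

```bash
python3 -m creep '[[0.1,0.01,-0.88,0,0,0,-1],[0,0,-0.88,0,0,0,-1],[0,0,-0.89,0,0,0,-1],[0,0,0,0,0,0,-1],[0.0135,-0.16,0,0,0,0,-1],[0.0135,-0.16,0,0,0,0,-1],[0.0135,-0.16,0,0,0,0,-1],[0.0135,-0.16,0,0,0,0,-1],[0.0135,-0.16,0,0,0,0,-1],[0.0135,-0.16,0,0,0,0,-1],[0.0135,-0.16,0,0,0,0,-1],[0.0135,-0.16,0,0,0,0,-1],[0,0,0,0,0,0,-1]]'
python3 - <<'E'
from h import *
s=telemetry.observe();c=capture("wrist")
cv2.imwrite("pics/w4.png",cv2.convertScaleAbs(c["color"],alpha=1.3))
o=np.array([.528,.117]);a=.084;ex=np.array([np.cos(a),np.sin(a)]);ey=np.array([-ex[1],ex[0]])
d=s["tcp_pos"][:2]-o;print("tcp",s["tcp_pos"],d@ex,d@ey)
E
```

```text
time: 7.9
tcp_pos: [0.4441, 0.1128, 0.0207]
tool_rot: [3.138, 0.13, -0.0]
wrist_force: [-0.2, -0.1, 0.0]
opening: 0.0004
grip_force: 0.0
tcp [0.44408246 0.11281044 0.02072785] -0.08397316190043276 0.0028659959995132
```

View pics/w4.png

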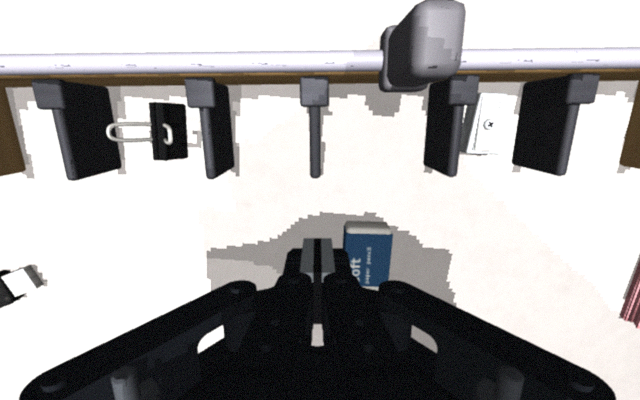

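The eraser stands straight at columns 345–392, facing the gap between divider 3 (316) and divider 4 (about 428 at the floor).

```bash
python3 - <<'E'
from h import *
s=telemetry.observe();c=capture("wrist")
o=np.array([.528,.117]);a=.084;ex=np.array([np.cos(a),np.sin(a)]);ey=np.array([-ex[1],ex[0]])
def rep(n,p,z):
    P=ray(c,p,z,s);d=P[:2]-o;print(n,P.round(4),"org",(d@ex).round(4),(d@ey).round(4))
for p in[(345,232),(392,232),(391,285)]: rep("e",p,.012)
rep("d3",(315,103),.03);rep("d3f",(316,170),.03);rep("d4",(464,103),.03);rep("d4f",(453,170),.03);rep("d4bot",(430,165),0)
rep("tab",(438,40),.072)
E
```

```text
e [0.46   0.1014 0.012 ] org -0.0691 -0.0099
e [0.4617 0.0802 0.012 ] org -0.0691 -0.0311
e [0.4351 0.0767 0.012 ] org -0.096 -0.0323
d3 [0.5138 0.1192 0.03  ] org -0.0139 0.0034
d3f [0.4902 0.1169 0.03  ] org -0.0377 0.0031
d4 [0.5181 0.0672 0.03  ] org -0.014 -0.0488
d4f [0.4944 0.0663 0.03  ] org -0.0377 -0.0477
d4bot [0.4917 0.064  0.    ] org -0.0406 -0.0498
tab [0.5274 0.0938 0.072 ] org -0.0025 -0.023
```

```bash
python3 -m creep '[[-0.025,0.3,0,0,0,0,-1],[0,0,0.8,0,0,0,-1],[-0.4,-0.033,0.2,0,0,0,-1],[-0.5,-0.042,0,0,0,0,-1],[-0.05,-0.6,0,0,0,0,-1],[0,-0.22,0,0,0,0,-1],[0,0,0,0,0,0,-1]]'
```

```text
time: 8.88
tcp_pos: [0.3958, 0.0842, 0.0709]
tool_rot: [-3.139, -0.13, -0.001]
wrist_force: [0.4, 0.2, 0.2]
opening: 0.0003
grip_force: 0.0
```

```bash
python3 -m creep '[[0,0,-0.5,0,0,0,-1],[0,0,-0.5,0,0,0,-1],[0,0,0,0,0,0,-1],[0.16,0.0135,0,0,0,0,-1],[0.16,0.0135,0,0,0,0,-1],[0.16,0.0135,0,0,0,0,-1],[0.16,0.0135,0,0,0,0,-1],[0.16,0.0135,0,0,0,0,-1],[0.16,0.0135,0,0,0,0,-1],[0.16,0.0135,0,0,0,0,-1],[0,0,0,0,0,0,-1]]'
python3 - <<'E'
from h import *
s=telemetry.observe();c=capture("wrist")
cv2.imwrite("pics/w5.png",cv2.convertScaleAbs(c["color"],alpha=1.3))
o=np.array([.528,.117]);a=.084;ex=np.array([np.cos(a),np.sin(a)]);ey=np.array([-ex[1],ex[0]])
d=s["tcp_pos"][:2]-o;print("tcp",s["tcp_pos"],d@ex,d@ey)
E
```

```text
time: 10.25
tcp_pos: [0.4521, 0.0888, 0.0208]
tool_rot: [-3.139, -0.132, -0.001]
wrist_force: [-0.3, -0.5, 0.4]
opening: -0.0002
grip_force: 0.0
tcp [0.45206934 0.08883893 0.02077461] -0.07802567936776607 -0.02169109877211246
```

View pics/w5.png

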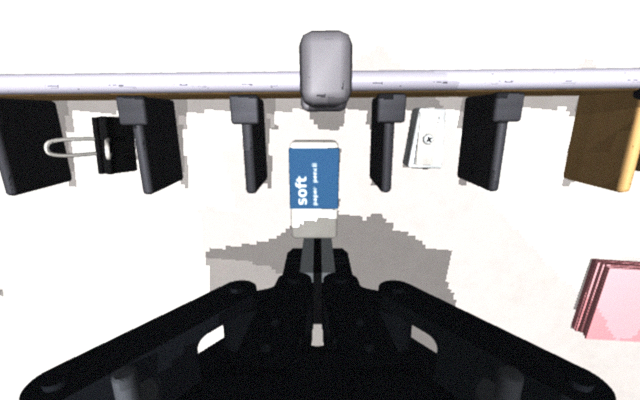

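The eraser is straight and centred, entering the gap, with its rear end at row 142 and near end at row 236. About 20 mm is left, so I'll finish slowly.

```bash
python3 - <<'E'
from h import *
s=telemetry.observe();c=capture("wrist")
for p in[(314,142),(314,237)]:
    P=ray(c,p,.012,s);print((P[:2]-[.528,.117])@[.9965,.084])
E
python3 -m creep '[[0.1,0.0085,0,0,0,0,-1],[0.1,0.0085,0,0,0,0,-1],[0.1,0.0085,0,0,0,0,-1],[0,0,0,0,0,0,-1]]'
```

```text
-0.023550006900213128
-0.06611802950200811
time: 10.85
tcp_pos: [0.4669, 0.0901, 0.0208]
tool_rot: [-3.139, -0.132, -0.001]
wrist_force: [-0.2, -0.3, -0.1]
opening: -0.0002
grip_force: 0.0
```

```bash
python3 -m creep '[[0.04,0.0035,0,0,0,0,-1],[0.04,0.0035,0,0,0,0,-1],[0,0,0,0,0,0,-1]]'; python3 -m creep '[[0.02,0.0017,0,0,0,0,-1],[0,0,0,0,0,0,-1]]'
```

```text
time: 11.22
tcp_pos: [0.4704, 0.0904, 0.0208]
tool_rot: [-3.139, -0.132, -0.0]
wrist_force: [-0.1, -1.1, 0.4]
opening: -0.0004
grip_force: 0.0
time: 11.48
tcp_pos: [0.4711, 0.0903, 0.0207]
tool_rot: [3.139, 0.132, -0.001]
wrist_force: [-1.0, -1.3, -0.1]
opening: -0.0001
grip_force: 0.3
```

```bash
python3 -m creep '[[0.03,0.0025,0,0,0,0,-1],[0,0,0,0,0,0,-1]]'; python3 -m creep '[[-0.4,-0.034,0,0,0,0,-1],[-0.4,-0.034,0,0,0,0,-1],[0,0,1,0,0,0,-1],[0,0,1,0,0,0,-1],[0,0,0,0,0,0,-1],[0,0,0,0,0,0,-1]]'
python3 - <<'E'
from h import *
s=telemetry.observe();c=capture("wrist")
cv2.imwrite("pics/w6.png",cv2.convertScaleAbs(c["color"],alpha=1.3))
E
```

```text
time: 11.72
tcp_pos: [0.4712, 0.0903, 0.0205]
tool_rot: [3.138, 0.132, -0.005]
wrist_force: [-5.3, 0.3, 4.5]
opening: 0.0002
grip_force: 2.6
time: 12.48
tcp_pos: [0.433, 0.0868, 0.1208]
tool_rot: [3.139, 0.131, 0.001]
wrist_force: [-0.6, 0.1, -0.2]
opening: 0.0001
grip_force: 0.0
```

View pics/w6.png

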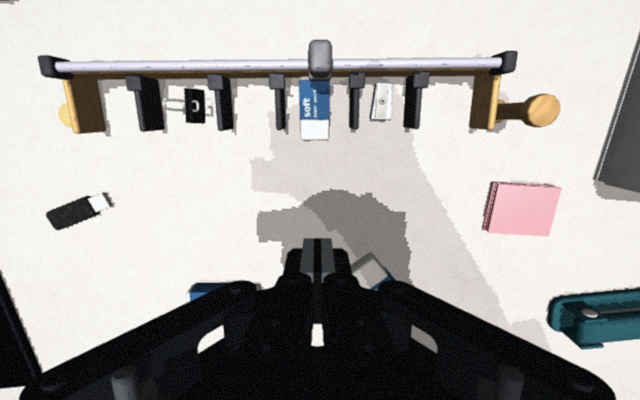

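The eraser sits straight at (315,110), in the third gap from the post. The 5 N contact shows its end met the board. The tab is above it at (320,58), the other things haven't moved, and the robot is clear.

```bash
python3 -c "
from station import arm
print(arm.job_done())"
```

```text
the job is handed in; nothing more can be done
None
```

I pushed the tab over the third gap from the tall post, then slid the eraser straight into that gap until it met the back board; the other things stayed put and the job is handed in, with no verdict shown.

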